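# Reacher under the rail shelf: fetch the coffee scoop

### The job

The coffee scoop has slid under the low rail shelf: take up the reacher, squeeze its trigger so that both jaws close on the scoop's bowl there, and draw it out in the closed jaws until the bowl is well clear of the shelf. Finish with the scoop standing upright about the middle of the upturned lid, and the reacher let go, lying flat on the counter clear of the shelf. Leave the carafe, filter holder and mug undisturbed.

Things in the scene. Friction and masses are not known exactly. Their poses are not given: they have to be found in the camera images.
- shelf: Fixed steel shelf; origin on the counter under the board's middle; x horizontally inwards from open front edge (x -80 mm) to back edge (+80), y along its 340 mm width, z up. Slatted board 61 to 70 mm above counter; 10 mm legs at x +-75, y +-165 mm only; stop rod low at the back. Rail 200 mm high over the back edge, grinder clipped to it at x 44, y -120 mm, 263 mm high.
- scoop_bowl (a point): Centre of the steel scoop's bowl, 20 mm above its underside. Loose, about 100 g. Bowl: round open cup 40 mm high, diameter 40 mm at foot, 44 at rim, mouth up (z). Flat handle leaves the rim along x to 93 mm from the centre, 34 to 39 mm high. Starts upright on the counter under the shelf, 55 to 80 mm behind its front edge, handle pointing roughly inwards.
- reacher_grip (a point): Middle of the loose reacher's handle, 20 mm above its underside; x along the shaft to the jaws, z up as it lies. Handle: two bars along x, fixed palm bar at +y (0 to 40 mm high, x -35 to 50) and sprung trigger bar at -y (2 to 38 mm high, x -33 to 33); outer faces at y +-28 mm, so 56 mm over both, pinched across from above. Centre of mass 25 mm ahead.
- reacher_mouth (a point): Point midway between the reacher's jaw pads, 140 mm ahead of reacher_grip, 17 mm above its underside, same axes: the bowl should be about here when the jaws close. Pads 6 to 28 mm high, 52 mm long (tips at x 166 mm from the grip), 66 mm apart inside when open.
- trigger (a joint): Reacher trigger travel: 0 released, jaws open; 0.016 m fully in (40 mm over the bars). 8 N starts it; each jaw turns 25 rad per m. The pads stop on the bowl near 0.009 (about 47 mm over the bars); squeeze on with some 20 to 50 N. Pinched to 50-53 mm, the spring alone holds the tool, jaws nearly open. In a centred pinch the tool shifts to its -y by half the travel.
- reacher: Fixed part of the reacher, about 220 g in all; origin on its underside below reacher_grip, same axes. Lies flat on the counter. Back end at x -36 mm; shaft, head (34 mm wide, front face at x 102 mm) and jaws are below 28 mm high.
- jaw_l: Pivoting jaw of the reacher on its +y side; origin at its pivot, x 96, y 12 mm, on the underside.
- jaw_r: Pivoting jaw of the reacher on its -y side; origin at its pivot, x 96, y -12 mm, on the underside.
- scoop: The scoop (see scoop_bowl); origin at the centre of the bowl's underside, same axes.
- lid_floor (a point): Centre of the inner floor, 4 mm above the counter, of the upturned round lid: a shallow dish 130 mm across, 14 mm high, wall 4 mm, inner floor about 112 mm across; loose, about 180 g.
- carafe: Bystander: loose waisted glass carafe, 92 mm in diameter, 135 mm high, standing on the shelf board towards its +y end; origin under its centre.
- filter_holder: Bystander: loose ceramic cone filter holder with a handle, 104 mm in diameter, 82 mm high, on the counter; origin under its centre.
- mug: Bystander: loose ceramic mug, 80 mm in diameter, 92 mm high, on the counter; origin under its centre.
Not all that is in view belongs to the job. What is meant by the part that bears lid_floor is not green, orange or red, and is the larger of those in its own colour.

How it is judged:
By the outcome, as a careful person would: the job done as asked, in the order asked, and still so for the second after the job is handed in, with the robot touching nothing.
It also fails if it takes over 72 s, if anything falls off the work surface, if the arm or the gripper's body presses on something with over 40 N, if the wrist force passes 120 N, or if a joint passes its speed limit or range.

### The arm

A 6-joint arm with a two-finger parallel gripper is mounted at the origin on the work surface. World frame = base frame: x ahead of the robot, y to its left, z up, the work surface at z = 0. Lengths are in m, angles in rad, forces in N, time in s.
With the tool pointing down it reaches from about 0.3 to 0.875 m from the base axis. Payload 6.4 kg.
Tool frame: the origin (TCP) lies between the finger pads; the fingertips stand 25 mm ahead of it and the grasp point (between the pads) lies 6 mm ahead of it; z points along the fingers, y is the line along which they close (so a half turn about z gives the same grasp; the last joint's range is limited). The gripper opens to 85 mm and grips with 20 to 120 N. Pads are 22 mm wide; open, the fingers measure 114 mm over their backs; the gripper's body (76 mm by 85 mm) begins 54 mm behind the grasp point. The pads swing forward as they close: fully open they stand 13 mm farther back than shut.
Start: joints at [-1.496, 0.181, 1.607, -0, 1.354, -0.206], TCP at [0.159, -0.552, 0.256] pointing down, gripper open.
Joint ranges: [-2.99, 2.99], [-0.89, 2.07], [0.3, 2.58], [-1.14, 4.28], [0, 2.63], [-3.12, 3.12]. Speed limits (rad/s): [2.57, 2.57, 3.01, 3.14, 3.14, 3.14].

### API

Orientations are given as a unit quaternion [w, x, y, z].
In Python, from bench import ctrl gives the robot as it stands.
- The arm moves only by the tool servo_tool, never from a script. Its argument "series" is text: rows parted by semicolons, each of 7 numbers parted by spaces: the gripper command: -1 is fully open, 1 is shut, values between are in proportion, then the shift along the tool's x, y, z in m, then the turn, a rotation vector about the tool's x, y, z in degrees. A call has 1 to 12 rows; each row is the pose to reach, as a shift and turn from the pose commanded when the call began, along the tool's axes at that moment; what a row does not reach only later rows make up. A row lasts 1/12 s, in which the tool goes at most 41.7 mm and 7.16 degrees, less where a joint would pass 70% of its speed; a pose out of reach is approached as far as the arm can. A call with a gripper value outside its range is refused whole. The fingers move at their own pace and stop on an object; the grip force is fixed at half the most. Time passes only in rows, so rows that repeat a pose let the fingers close. It gives the time, the measured TCP pose, the force, the opening and the grip force at its end, in the units of the state.
- ctrl.get_obs(): the state, without advancing time (a new reading comes with each control period).
- ctrl.camera(name): name is "scene" or "top" or "wrist"; returns a dict with "img" (400x640x3 uint8, red, green, blue), "z_map" (400x640 float32, m along the optical axis (not along the pixel's ray), 0 where there is no reading), "fovy" (degrees; the focal length in pixels is half the picture's height over the tangent of half this angle, whatever the lens; pixels are square), "cx", "cy" (the principal point, pixels), "extrinsics" (4x4, takes a point from camera to world coordinates); the wrist camera has in their place "T_tool_cam" (4x4, takes a point from camera to tool coordinates, whose origin is the TCP and whose axes are the flange's). Camera axes: x right, y down, z forward; pixel columns grow to the right and rows downward; lengths in m; the calibration is good to about 2 mm. A picture is of the moment at which its call begins: read the wrist's pose just before it.
- ctrl.hand_in(): hands the job in; it is judged then, once.
The state is a dict: "time_s": time; "q": joint angles; "dq": joint speeds; "joint_efforts": joint torques, N m; "eef_pos": TCP position; "eef_rot": TCP orientation; "wrist_force": force on the tool from outside, world axes, zero at the start; "torque": the same for the moment, N m; "opening": opening from 0.0 (shut) to 1.0 (fully open); "grasp_force": force on a finger pad.
Only numpy, scipy, OpenCV 4.12 (cv2) and the standard library are available. Lean on these libraries where they do the work, as an engineer would, in place of code of your own. Each camera call takes 0.05 s, during which the arm holds its last target. There are 200 camera calls.

## Working session

There is one attempt and no reset: what is moved stays moved. The work goes in short steps, Python scripts to look and compute and a tool call to move; the robot and the scene stay as the last step left them, time stands still between calls to the robot, and variables do not carry over. Pictures are saved under pics/ and viewed, at most 10 in all, crops included, and the job is handed in when it is done.

Besides the shell and the picture viewer there is one more tool, called after "Request:" by a JSON object that holds its "method" and its "body", one argument or row to a line. servo_tool: Moves the arm, as the interface text tells. Its arguments: {"type":"object","properties":{"series":{"type":"string"}},"required":["series"]}

```bash
mkdir -p pics
cat > h.py <<'E'
import numpy as np,cv2,sys
from bench import ctrl
def cam(n):
    o=ctrl.get_obs(); c=ctrl.camera(n)
    f=200/np.tan(np.radians(c['fovy'])/2)
    if n=='wrist':
        w,x,y,z=o['eef_rot']
        from scipy.spatial.transform import Rotation as R
        T=np.eye(4);T[:3,:3]=R.from_quat([x,y,z,w]).as_matrix();T[:3,3]=o['eef_pos'];T=T@c['T_tool_cam']
    else:T=c['extrinsics']
    return c,f,np.array(T)
def cloud(c,f,T):
    z=c['z_map'];v,u=np.mgrid[:400,:640]
    P=np.stack([(u-c['cx'])/f*z,(v-c['cy'])/f*z,z],-1)@T[:3,:3].T+T[:3,3]
    P[z==0]=np.nan
    return P
def plane(c,f,T,u,v,h):
    d=T[:3,:3]@np.array([(u-c['cx'])/f,(v-c['cy'])/f,1]);return T[:3,3]+d*(h-T[2,3])/d[2]
E
python3 - <<'E'
from h import *
o=ctrl.get_obs();print(o)
for n in('scene','top'):
    c,f,T=cam(n);P=cloud(c,f,T);np.savez('pics/%s1.npz'%n,P=P,img=c['img'],T=T,f=f,cx=c['cx'],cy=c['cy'])
    cv2.imwrite('pics/%s1.png'%n,c['img'][:,:,::-1]);print(n,f,T.round(3).tolist(),c['cx'],c['cy'])
E
```

```text
{'time_s': 0.0, 'q': array([-1.49626827e+00,  1.81537991e-01,  1.60802014e+00,  1.15437907e-05,
        1.35379562e+00, -2.06275618e-01]), 'dq': array([-1.39244687e-03, -7.50176448e-04, -4.35340593e-05, -6.86597824e-05,
       -3.91330392e-04,  2.38602084e-05]), 'joint_efforts': array([-1.25733950e-03, -4.44878018e+01, -3.51334226e+01, -4.47968114e-04,
        9.23057698e-03, -8.64727703e-07]), 'eef_pos': array([ 0.15934306, -0.55194633,  0.25537996]), 'eef_rot': array([-8.78270592e-04,  9.90159633e-01,  1.39939720e-01,  6.35865169e-05]), 'wrist_force': array([ 0.61659659, -0.11006623, -0.19271984]), 'torque': array([0.07457054, 0.02984893, 0.01333814]), 'grasp_force': 0.0, 'opening': 0.9936496624712886}
scene 500.38339945916414 [[-0.253, 0.557, -0.791, 1.549], [0.967, 0.156, -0.199, 0.12], [0.013, -0.816, -0.578, 0.78], [0.0, 0.0, 0.0, 1.0]] 315.584522674045 195.87892416827984
top 419.12956649537983 [[-0.017, -0.999, 0.049, 0.501], [-1.0, 0.017, -0.001, -0.138], [-0.0, -0.049, -0.999, 1.293], [0.0, 0.0, 0.0, 1.0]] 321.52154020526456 202.0652488230607
```

View pics/scene1.png

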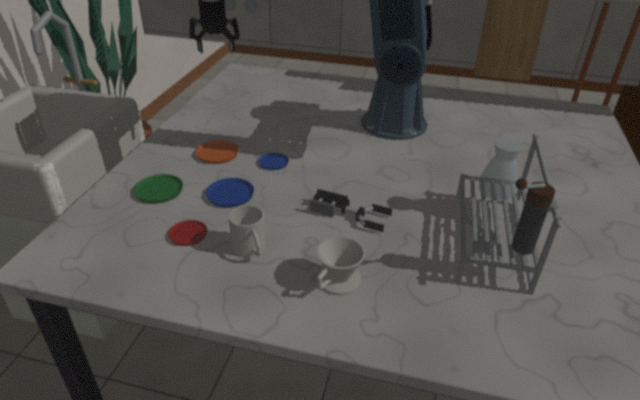

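View pics/top1.png

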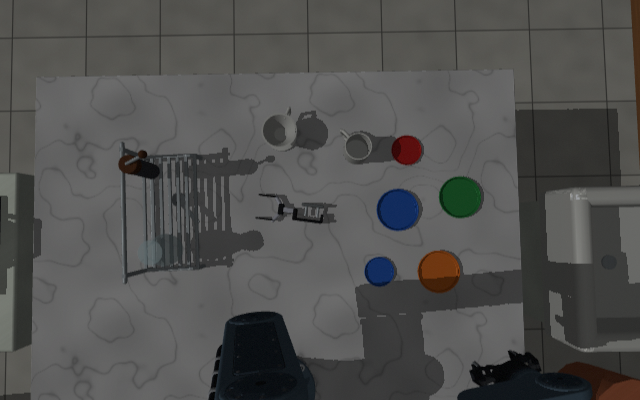

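The scene view and the top view agree. The target lid is the larger blue one at top (399,210). The reacher is at (300,213) with its jaws towards the left. The shelf's open front is at about u=198, its rail is at u=125, and a dark scoop bowl shows through the slats near (180,200).

Run:
```python
from h import *
d=np.load('pics/top1.npz');P=d['P'];im=d['img'];T=d['T'];c={'cx':d['cx'],'cy':d['cy']};f=d['f']
a=cv2.resize(im[140:290,110:345],None,fx=3.3,fy=3.3,interpolation=cv2.INTER_CUBIC)
a=np.clip(a.astype(float)*1.7,0,255).astype('uint8')
cv2.imwrite('pics/z1.png',a[:,:,::-1])
hsv=cv2.cvtColor(im,cv2.COLOR_RGB2HSV)
m=cv2.inRange(hsv,(100,120,60),(130,255,255));n,l,s,ce=cv2.connectedComponentsWithStats(m)
for i in range(1,n):
    if s[i,4]>100: print('blue',s[i],ce[i],plane(c,f,T,*ce[i],0.012), np.nanmedian(P[l==i],0))
for x,y in [(300,213),(265,218),(265,196),(280,212),(145,165),(150,250),(280,130),(358,147)]:print(x,y,P[y,x].round(3))
# reacher height mask
R=P[185:230,245:340];k=(R[...,2]>0.01)
pts=R[k];print(len(pts),pts.min(0),pts.max(0))
h=pts[pts[:,2]>0.03];print('handle',len(h),h.mean(0),h.min(0),h.max(0), cv2.minAreaRect((h[:,:2]*1000).astype(np.float32)))
S=P[140:290,110:240];k=(S[...,2]>0.055)&(S[...,2]<0.08);b=S[k];print('board',cv2.minAreaRect((b[:,:2]*1000).astype(np.float32)),b.mean(0))
k=(S[...,2]>0.185)&(S[...,2]<0.215);b=S[k];print('rail',len(b),cv2.minAreaRect((b[:,:2]*1000).astype(np.float32)))
```

```text
blue [ 377  189   42   42 1292] [398.39086687 209.3119195 ] [ 0.53745168 -0.37348113  0.012     ] [ 0.53791876 -0.37488773  0.00593752]
blue [365 257  29  26 577] [379.90814558 269.90467938] [ 0.35445274 -0.31260016  0.012     ] [ 0.35338253 -0.31351633  0.00443647]
300 213 [ 0.532 -0.072 -0.003]
265 218 [0.518 0.036 0.001]
265 196 [0.584 0.032 0.026]
280 212 [ 0.535 -0.013  0.031]
145 165 [0.662 0.33  0.181]
150 250 [0.438 0.306 0.207]
280 130 [ 0.785 -0.016  0.029]
358 147 [ 0.732 -0.254  0.008]
510 [ 0.49969662 -0.14009293  0.01030293] [0.59054545 0.06271352 0.04511947]
handle 224 [ 0.52971697 -0.08273775  0.03716879] [ 0.49969662 -0.14009293  0.03001381] [0.58720947 0.04998884 0.04511947] ((543.6130981445312, -44.788002014160156), (194.67898559570312, 74.89218139648438), 85.30724334716797)
board ((538.3511352539062, 304.60943603515625), (340.6655578613281, 162.31178283691406), 1.493337631225586) [0.55130762 0.29592158 0.07055329]
rail 1224 ((537.9193115234375, 333.0879821777344), (370.8033142089844, 107.93126678466797), 2.40840220451355)
```

View pics/z1.png

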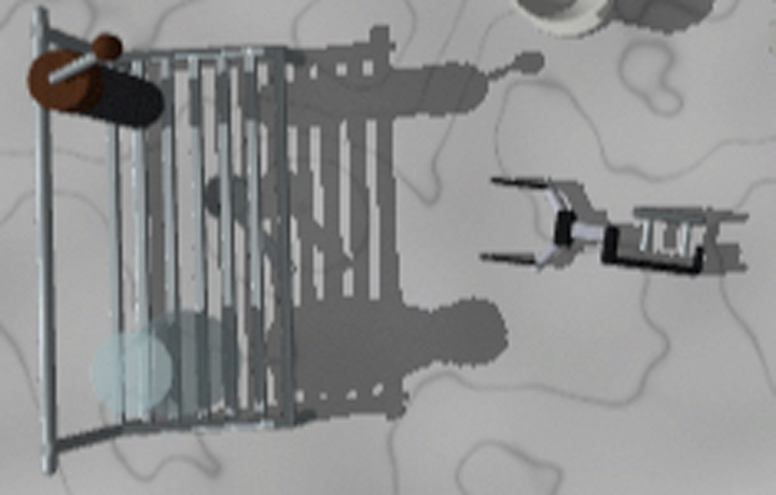

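Request:
{"method": "servo_tool", "body": {
  "series": "-1 0.49 -0.37 -0.05 0 0 -66; -1 0.49 -0.37 -0.05 0 0 -66; -1 0.49 -0.37 -0.05 0 0 -66; -1 0.49 -0.37 -0.05 0 0 -66; -1 0.49 -0.37 -0.05 0 0 -66; -1 0.49 -0.37 -0.05 0 0 -66; -1 0.49 -0.37 -0.05 0 0 -66; -1 0.49 -0.37 -0.05 0 0 -66; -1 0.49 -0.37 -0.05 0 0 -66; -1 0.49 -0.37 -0.05 0 0 -66; -1 0.49 -0.37 -0.05 0 0 -66; -1 0.49 -0.37 -0.05 0 0 -66"
}}

```text
time_s: 1.1
eef_pos: [0.4589, -0.1517, 0.2969]
eef_rot: [-0.0, 0.754, 0.657, -0.0]
wrist_force: [0.2, -1.4, -1.3]
opening: 1.001
grasp_force: 0.0
```

```bash
cat >> h.py <<'E'
from scipy.spatial.transform import Rotation as Ro
def tp():
    o=ctrl.get_obs();w,x,y,z=o['eef_rot'];return np.array(o['eef_pos']),Ro.from_quat([x,y,z,w]),o
def go(p,Rt=None):
    """tool-axis shift and rotvec from the current pose to p, Rt"""
    a,r,o=tp();s=r.inv().apply(np.array(p)-a)
    print('shift',s.round(4),'turn',(r.inv()*Rt).as_rotvec(degrees=True).round(1) if Rt is not None else 0)
def down(yaw):  # tool x at yaw (deg), z down
    return Ro.from_euler('z',yaw,degrees=True)*Ro.from_euler('x',180,degrees=True)
def save(n,fn):
    c,f,T=cam(n);P=cloud(c,f,T);np.savez('pics/%s.npz'%fn,P=P,img=c['img'],T=T,f=f,cx=c['cx'],cy=c['cy'])
    cv2.imwrite('pics/%s.png'%fn,c['img'][:,:,::-1]);return c,f,T,P
E
python3 - <<'E'
from h import *
p,r,o=tp();print(o['time_s'],p,r.as_matrix().round(3),o['q'])
c,f,T,P=save('wrist','w1');print(c['T_tool_cam'],f)
E
```

```text
1.1 [ 0.4589217  -0.15165969  0.2969287 ] [[ 0.138  0.99  -0.   ]
 [ 0.99  -0.138 -0.   ]
 [-0.    -0.    -1.   ]] [-5.65354624e-01 -6.32026443e-02  1.78091658e+00 -3.39473486e-05
  1.42389481e+00 -4.27347403e-01]
[[-5.15359046e-04 -9.57489938e-01 -2.88466209e-01  7.47299978e-02]
 [ 9.99999263e-01 -8.10443353e-04  9.03512025e-04  4.29265221e-04]
 [-1.09888919e-03 -2.88465531e-01  9.57489650e-01 -1.17474669e-01]
 [ 0.00000000e+00  0.00000000e+00  0.00000000e+00  1.00000000e+00]] 325.6513824621325
```

Run:
```python
from h import *
d=np.load('pics/top1.npz');c={'cx':d['cx'],'cy':d['cy']}
print('bowl~',plane(c,d['f'],d['T'],178,199,.04),'grip~',plane(c,d['f'],d['T'],308.5,212.7,.04))
go([.56,.27,.36],down(90))
```

```text
bowl~ [0.57872355 0.29063648 0.04      ] grip~ [ 0.53107878 -0.09940062  0.04      ]
shift [ 0.4253  0.0417 -0.0605] turn [ 0.2 -0.2 -7.6]
```

View pics/w1.png

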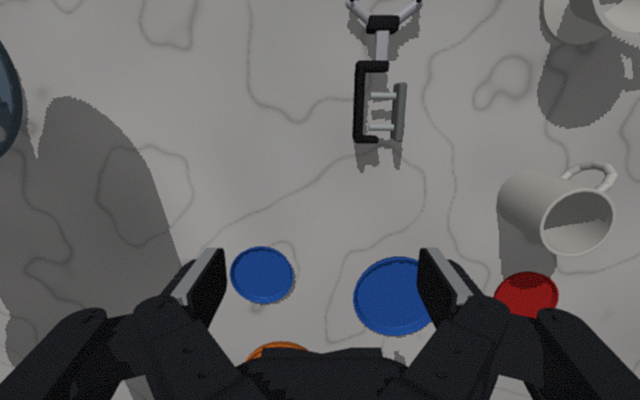

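The wrist view shows the reacher with its black palm bar at u≈358, v 62–142 and its grey trigger bar at u≈400, v 84–140. The large blue lid is at (397,296). Next I look at the scoop through the slats.

Request:
{"method": "servo_tool", "body": {
  "series": "-1 0.1 0.01 -0.06 0 0 -7; -1 0.42 0.04 -0.06 0 0 -7.6; -1 0.42 0.04 -0.06 0 0 -7.6; -1 0.42 0.04 -0.06 0 0 -7.6; -1 0.42 0.04 -0.06 0 0 -7.6; -1 0.42 0.04 -0.06 0 0 -7.6; -1 0.42 0.04 -0.06 0 0 -7.6; -1 0.42 0.04 -0.06 0 0 -7.6; -1 0.42 0.04 -0.06 0 0 -7.6; -1 0.42 0.04 -0.06 0 0 -7.6; -1 0.42 0.04 -0.06 0 0 -7.6; -1 0.42 0.04 -0.06 0 0 -7.6"
}}

```text
time_s: 2.15
eef_pos: [0.5555, 0.2599, 0.3562]
eef_rot: [-0.0, 0.707, 0.707, -0.0]
wrist_force: [-0.2, -1.0, 0.2]
opening: 1.0
grasp_force: 0.0
```

Run:
```python
from h import *
c,f,T,P=save('wrist','w2')
k=(P[...,2]>0.058)&(P[...,2]<0.078);b=P[k&(P[...,1]>.15)];print('board',cv2.minAreaRect((b[:,:2]*1000).astype(np.float32)),b.min(0),b.max(0))
k=(P[...,2]>0.012)&(P[...,2]<0.05)&(P[...,1]>.15)&(P[...,1]<.4)&(P[...,0]>.4)&(P[...,0]<.69);b=P[k];print(len(b))
for lo in np.arange(.01,.05,.005):
  q=b[(b[:,2]>=lo)&(b[:,2]<lo+.005)];print(lo.round(3),len(q),np.median(q,0).round(3) if len(q) else '')
im=c['img'].copy();im=np.clip(im*1.6,0,255).astype('uint8');im[k]=[255,0,0]
cv2.imwrite('pics/w2m.png',np.vstack([im])[:,:,::-1])
```

```text
board ((541.7591552734375, 304.61956787109375), (339.3876037597656, 160.3550567626953), 1.6109188795089722) [0.37064959 0.21975619 0.05803878] [0.71299716 0.38867779 0.07785457]
1313
0.01 261 [0.532 0.376 0.014]
0.015 594 [0.541 0.378 0.016]
0.02 14 [0.597 0.289 0.023]
0.025 7 [0.597 0.286 0.027]
0.03 11 [0.598 0.292 0.033]
0.035 372 [0.542 0.261 0.039]
0.04 54 [0.573 0.272 0.04 ]
0.045 0
```

View pics/w2.png

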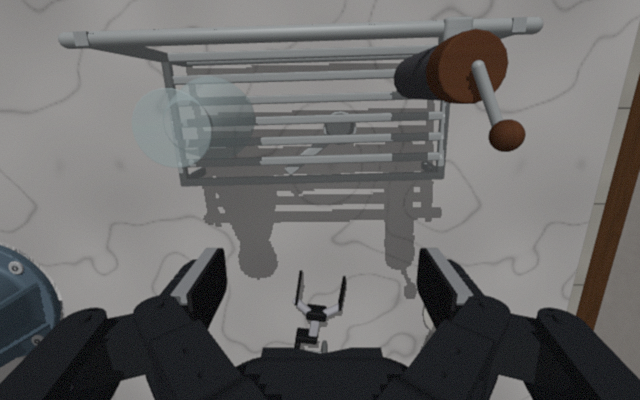

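The bowl's rim shows at (340,122), through the slats. A light strip, possibly the handle, runs from about (322,148) to (290,172). I'll check its height and direction.

Run:
```python
from h import *
d=np.load('pics/w2.npz');P=d['P'];im=d['img']
k=(P[...,2]>0.018)&(P[...,2]<0.05)&(P[...,1]>.15)&(P[...,1]<.4)&(P[...,0]>.4)&(P[...,0]<.69)
n,l,s,ce=cv2.connectedComponentsWithStats(k.astype('uint8'))
for i in range(1,n):
    if s[i,4]>4:print(s[i],P[l==i].mean(0).round(3),P[l==i].min(0).round(3),P[l==i].max(0).round(3))
a=cv2.resize(im[85:190,230:430],None,fx=4,fy=4,interpolation=cv2.INTER_CUBIC);a=np.clip(a*1.5,0,255).astype('uint8')
cv2.imwrite('pics/z2.png',a[:,:,::-1])
```

```text
[330 111  18   4  37] [0.579 0.311 0.039] [0.568 0.308 0.02 ] [0.59  0.313 0.042]
[324 123   5  12  38] [0.561 0.289 0.035] [0.56  0.281 0.018] [0.565 0.298 0.041]
[350 123   7  12  54] [0.599 0.289 0.034] [0.596 0.281 0.019] [0.602 0.298 0.041]
[337 143   9   2  15] [0.582 0.271 0.04 ] [0.577 0.27  0.038] [0.588 0.272 0.041]
[299 144  30  12 192] [0.546 0.263 0.039] [0.526 0.255 0.036] [0.565 0.27  0.042]
[285 164  20  11 126] [0.517 0.237 0.038] [0.506 0.228 0.036] [0.532 0.243 0.041]
```

View pics/z2.png

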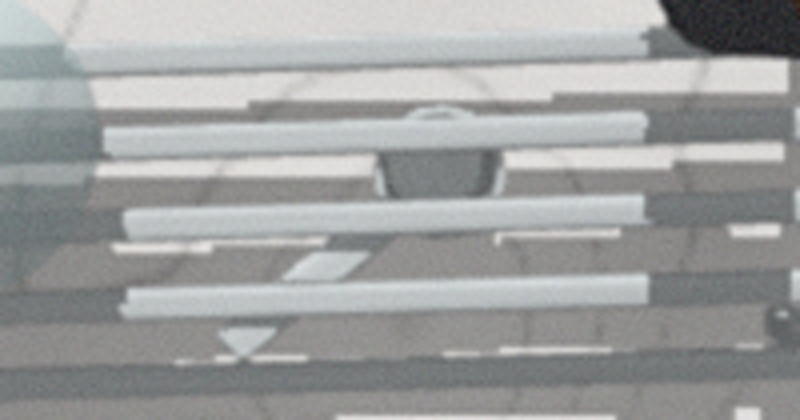

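Run:
```python
from h import *
go([.53,-.12,.25],down(83))
```

```text
shift [-0.3779 -0.0242  0.1063] turn [-0.1  0.   6.9]
```

Request:
{"method": "servo_tool", "body": {
  "series": "-1 -0.16 -0.01 0 0 0 3; -1 -0.16 -0.01 0 0 0 3; -1 -0.16 -0.01 0 0 0 6.9; -1 -0.16 -0.01 0 0 0 6.9;-1 -0.38 -0.024 0.106 0 0 6.9;-1 -0.38 -0.024 0.106 0 0 6.9;-1 -0.38 -0.024 0.106 0 0 6.9;-1 -0.38 -0.024 0.106 0 0 6.9;-1 -0.38 -0.024 0.106 0 0 6.9;-1 -0.38 -0.024 0.106 0 0 6.9;-1 -0.38 -0.024 0.106 0 0 6.9;-1 -0.38 -0.024 0.106 0 0 6.9"
}}

```text
time_s: 3.2
eef_pos: [0.5275, -0.1257, 0.2495]
eef_rot: [-0.001, 0.752, 0.659, -0.001]
wrist_force: [0.3, -0.3, 0.5]
opening: 0.996
grasp_force: 0.0
```

Run:
```python
from h import *
c,f,T,P=save('wrist','w3');print(tp()[0])
k=(P[...,2]>0.012)&(P[...,2]<0.06)&(P[...,1]>-.2)&(P[...,1]<.1)&(P[...,0]>.45)&(P[...,0]<.62)
n,l,s,ce=cv2.connectedComponentsWithStats(k.astype('uint8'));i=1+s[1:,4].argmax();print(s[i])
Q=P[l==i]
h=Q[(Q[:,2]>.033)&(Q[:,2]<.05)];print(len(h),h.mean(0),cv2.minAreaRect((h[:,:2]*1000).astype(np.float32)))
g=c['img'].astype(int).sum(-1)
lo=(l==i)&(P[...,2]>.033)
for nm,mm in(('dark',lo&(g<150)),('light',lo&(g>=150))):
  A=P[mm][:,:2]; print(nm,len(A),A.mean(0).round(4),cv2.minAreaRect((A*1000).astype(np.float32)))
j=Q[(Q[:,2]<.030)];print('jaws',cv2.minAreaRect((j[:,:2]*1000).astype(np.float32)))
cv2.imwrite('pics/w3.png',np.clip(c['img']*1.5,0,255).astype('uint8')[:,:,::-1])
```

```text
[ 0.5284646  -0.12441995  0.25057012]
[ 284    0   86  184 3614]
744 [ 0.51108571 -0.09453807  0.03914006] ((510.89080810546875, -95.86737060546875), (84.7154769897461, 8.484824180603027), 81.1954116821289)
dark 660 [ 0.5116 -0.0944] ((511.425537109375, -95.18128967285156), (83.20328521728516, 7.324696063995361), 81.4592056274414)
light 84 [ 0.5069 -0.0957] ((506.6597900390625, -96.34840393066406), (82.96110534667969, 5.130383014678955), 84.8271484375)
jaws ((543.1329345703125, -54.903480529785156), (176.4047088623047, 82.89945983886719), 83.60233306884766)
```

View pics/w3.png

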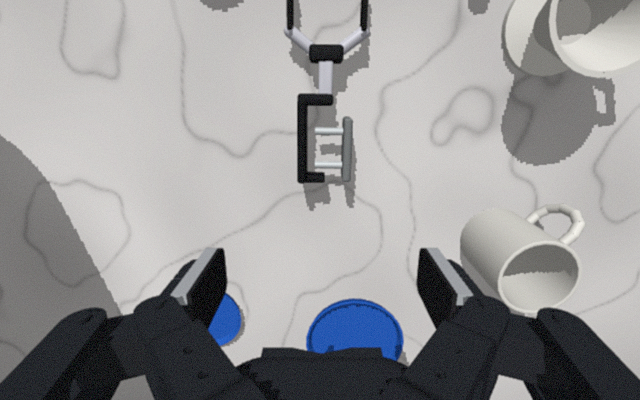

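The reacher is directly ahead. The palm bar is at u 298–308, v 95–182, the trigger is at u≈348, v 118–182, and the head is at (325,52).

Run:
```python
from h import *
d=np.load('pics/w3.npz');P=d['P'];c={'cx':d['cx'],'cy':d['cy']};f=d['f'];T=d['T']
k=(P[...,2]>0.03)&(P[...,2]<0.05);k[:110]=0;k[190:]=0;k[:,:335]=0;k[:,365:]=0
A=P[k];print('trig',A.mean(0),cv2.minAreaRect((A[:,:2]*1000).astype(np.float32)))
hd=np.zeros_like(k);hd[44:62,308:345]=1;hd&=(d['img'].sum(-1)<130)&(P[...,2]>.01);B=P[hd];print('head',np.median(B,0),B.min(0),B.max(0))
pal=np.array([.5112,-.0953]);
for th in(81.5,83,84.5):
  a=np.radians(th);ex=np.array([np.cos(a),np.sin(a)]);ey=np.array([-ex[1],ex[0]])
  print(th,'grip from palm',pal-7.5*.001*ex-.024*ey,'from trig',A.mean(0)[:2]+.0245*ey)
```

```text
trig [ 0.5560852  -0.10874313  0.03701655] ((556.24072265625, -110.02485656738281), (64.6781997680664, 9.170132637023926), 81.5998306274414)
head [ 0.54647202 -0.01449403  0.02563664] [ 0.5298091  -0.02371329  0.02054005] [ 0.56335675 -0.00574747  0.02834317]
81.5 grip from palm [ 0.53382781 -0.10626504] from trig [ 0.53185431 -0.1051218 ]
83 grip from palm [ 0.53410709 -0.10566896] from trig [ 0.53176782 -0.10575733]
84.5 grip from palm [ 0.53437067 -0.10506577] from trig [ 0.53169799 -0.10639491]
```

Run:
```python
from h import *
go([.533,-.1055,.034],down(81.6))
```

```text
shift [0.0192 0.0023 0.2166] turn [-0.1 -0.   1. ]
```

Request:
{"method": "servo_tool", "body": {
  "series": "-1 0.019 0.002 0.04 0 0 1; -1 0.019 0.002 0.08 0 0 1; -1 0.019 0.002 0.12 0 0 1; -1 0.019 0.002 0.15 0 0 1; -1 0.019 0.002 0.18 0 0 1; -1 0.019 0.002 0.2 0 0 1; -1 0.019 0.002 0.21 0 0 1; -1 0.019 0.002 0.216 0 0 1; -1 0.019 0.002 0.216 0 0 1;-0.6 0.019 0.002 0.216 0 0 1; -0.4 0.019 0.002 0.216 0 0 1"
}}

```text
time_s: 4.17
eef_pos: [0.5354, -0.1049, 0.0367]
eef_rot: [0.001, 0.756, 0.655, 0.001]
wrist_force: [0.6, 0.2, 0.8]
opening: 0.749
grasp_force: 0.0
```

Request:
{"method": "servo_tool", "body": {
  "series": "-0.32 0 0 0 0 0 0; -0.28 0 0 0 0 0 0; -0.25 0 0 0 0 0 0; -0.22 0 0 0 0 0 0; -0.22 0 0 0 0 0 0; -0.22 0 0 0 0 0 0"
}}

```text
time_s: 4.67
eef_pos: [0.5333, -0.1046, 0.0372]
eef_rot: [-0.001, 0.756, 0.655, -0.001]
wrist_force: [-11.0, 0.7, 19.1]
opening: 0.612
grasp_force: 15.1
```

Run:
```python
from h import *
p,r,o=tp();print(p,r.as_euler('zyx',degrees=True),o['opening']*85,o['grasp_force'],o['wrist_force'])
save('wrist','w4')
```

```text
[ 0.53325126 -0.10462059  0.0371591 ] [-8.18173959e+01 -1.29855163e-01  1.79995911e+02] 52.02257257531067 15.085499346755356 [-11.02098628   0.68988618  19.13579218]
```

Request:
{"method": "servo_tool", "body": {
  "series": "-0.22 0 0 -0.003 0 0 0; -0.22 0 0 -0.006 0 0 0; -0.22 0 0 -0.008 0 0 0; -0.22 0 0 -0.008 0 0 0; -0.22 0 0 -0.008 0 0 0"
}}

```text
time_s: 5.13
eef_pos: [0.5342, -0.1046, 0.043]
eef_rot: [0.0, 0.756, 0.655, 0.0]
wrist_force: [0.6, -0.1, -2.1]
opening: 0.61
grasp_force: 9.0
```

Run:
```python
from h import *
p,r,o=tp();print(p,r.as_euler('zyx',degrees=True),o['opening']*85,o['grasp_force'],o['wrist_force'],o['torque'])
c,f,T,P=save('wrist','w4')
cv2.imwrite('pics/w4.png',np.clip(c['img']*1.5,0,255).astype('uint8')[:,:,::-1])
c,f,T,P=save('top','t4')
A=P[180:240,230:350];m=(A[...,2]>.012)&(A[...,2]<.032)&(A[...,1]>-.02);print(A[m].max(0),A[m].min(0))
```

```text
[ 0.53418811 -0.10455599  0.04300288] [-8.17867959e+01  2.79116986e-02  1.79991764e+02] 51.881738463781936 9.013015776872635 [ 0.57319126 -0.0720478  -2.06383105] [-4.01424804e-02  1.69643021e-02  4.06967552e-05]
[0.5872471  0.06221217 0.03134292] [ 0.51750269 -0.00758126  0.01212869]
```

View pics/w4.png

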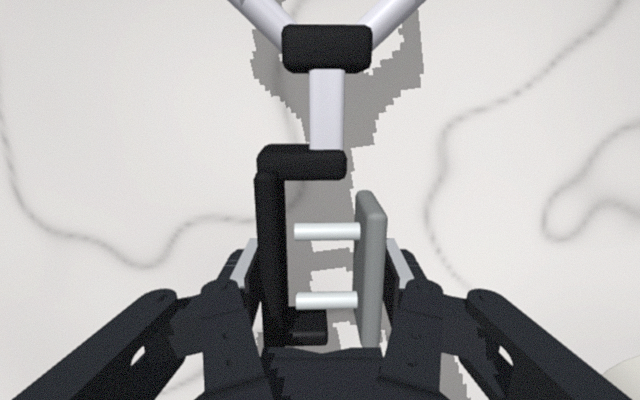

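Run:
```python
from h import *
d=np.load('pics/w4.npz');P=d['P'];g=d['img'].sum(-1)
p,r,o=tp()
L=r.inv().apply((P.reshape(-1,3)-p)).reshape(P.shape)  # tool coords
def s(n,v0,v1,u0,u1,m):
    k=np.zeros(g.shape,bool);k[v0:v1,u0:u1]=1;k&=m&(P[...,2]>.008);Q=L[k];z=P[k][:,2]
    print(n,len(Q),Q[:,:2].min(0).round(4),Q[:,:2].max(0).round(4),Q[:,:2].mean(0).round(4),'top z',np.percentile(z,[5,50,95]).round(4))
s('head',20,80,275,380,g<250); s('palm',175,340,255,290,g<250); s('trig',195,340,355,385,g>250);s('front',145,180,255,350,g<250)
go([.577,.03,.0395],down(90))
go([.577,.1505,.0395],down(90))
```

```text
head 4145 [ 0.0831 -0.0169] [0.0991 0.023 ] [0.0908 0.0027] top z [0.0285 0.031  0.0324]
palm 5078 [-0.0339 -0.0268] [ 0.0465 -0.0119] [ 0.0104 -0.0192] top z [0.0201 0.0449 0.0465]
trig 2239 [-0.0335  0.0156] [0.0307 0.027 ] [0.0064 0.0215] top z [0.0255 0.0417 0.0428]
front 2891 [ 0.0415 -0.0245] [0.0536 0.0107] [ 0.0487 -0.0075] top z [0.0267 0.036  0.043 ]
shift [0.1392 0.0234 0.0032] turn [-0.  -0.  -8.2]
shift [0.2585 0.0062 0.0032] turn [-0.  -0.  -8.2]
```

Request:
{"method": "servo_tool", "body": {
  "series": "-0.22 0.015 0.003 0 0 0 -1; -0.22 0.03 0.006 0 0 0 -2; -0.22 0.045 0.009 0 0 0 -3; -0.22 0.06 0.012 0 0 0 -4; -0.22 0.075 0.015 0 0 0 -5; -0.22 0.09 0.018 0 0 0 -6; -0.22 0.11 0.021 0 0 0 -7; -0.22 0.13 0.023 0.001 0 0 -8.2; -0.22 0.139 0.023 0.002 0 0 -8.2; -0.22 0.139 0.023 0.0025 0 0 -8.2; -0.22 0.139 0.023 0.0025 0 0 -8.2; -0.22 0.139 0.023 0.0025 0 0 -8.2"
}}

```text
time_s: 6.23
eef_pos: [0.5762, 0.029, 0.0401]
eef_rot: [-0.0, 0.707, 0.707, -0.0]
wrist_force: [-0.6, -0.1, -2.4]
opening: 0.611
grasp_force: 9.0
```

Run:
```python
from h import *
p,r,o=tp();print(p,r.as_euler('zyx',degrees=True),o['opening']*85,o['grasp_force'],o['wrist_force'])
c,f,T,P=save('top','t5')
img=np.clip(cv2.resize(c['img'][150:270,120:320],None,fx=4,fy=4,interpolation=cv2.INTER_CUBIC)*1.7,0,255).astype('uint8')
cv2.imwrite('pics/z5.png',img[:,:,::-1])
c,f,T,P=save('wrist','w5')
L=r.inv().apply((P.reshape(-1,3)-p)).reshape(P.shape);k=(P[...,2]>.008)&(P[...,2]<.033)&(L[...,0]>.082)&(abs(L[...,1])<.06)
Q=L[k];print('head etc',Q[Q[:,0]<.1][:,1].mean(),'z',np.percentile(P[k][:,2],[50,95]))
f_=Q[Q[:,0]>.115];print('jaws y', f_[:,1].min(),f_[:,1].max(),f_[:,0].max())
go([.577,.1515,.0405],down(90))
```

```text
[0.57623897 0.02903173 0.04007859] [-8.99538430e+01 -4.00209566e-02  1.79983942e+02] 51.945884992133216 9.012788236141205 [-0.60889471 -0.12093438 -2.37541463]
head etc 0.002606375633451871 z [0.02697115 0.02928365]Traceback (most recent call last):
  File "<stdin>", line 9, in <module>
    return umr_minimum(a, axis, None, out, keepdims, initial, where)
ValueError: zero-size array to reduction operation minimum which has no identity
```

View pics/z5.png

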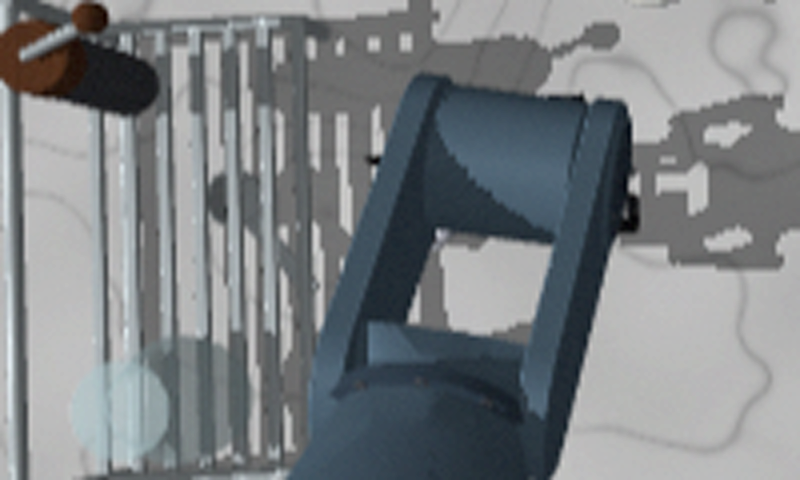

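The top crop shows the reacher in front of the shelf, partly hidden by the arm, with the bowl still at about (230,195). I now run it in slowly.

Request:
{"method": "servo_tool", "body": {
  "series": "-0.22 0.012 0.001 0 0 0 0; -0.22 0.025 0.001 0 0 0 0; -0.22 0.038 0.001 0 0 0 0; -0.22 0.051 0.001 0 0 0 0; -0.22 0.064 0.001 0 0 0 0; -0.22 0.077 0.001 0 0 0 0; -0.22 0.09 0.001 0 0 0 0; -0.22 0.1 0.001 0 0 0 0; -0.22 0.109 0.001 0 0 0 0; -0.22 0.117 0.001 0 0 0 0; -0.22 0.122 0.001 0 0 0 0; -0.22 0.122 0.001 0 0 0 0"
}}

```text
time_s: 7.33
eef_pos: [0.5776, 0.1528, 0.0404]
eef_rot: [-0.0, 0.707, 0.707, 0.0]
wrist_force: [-0.0, 0.7, -2.1]
opening: 0.61
grasp_force: 9.0
```

```bash
cat > bowl.py <<'E'
from h import *
p,r,o=tp();print(p,'op',o['opening']*85,o['grasp_force'],o['wrist_force'].round(1))
for n in('wrist','scene'):
  c,f,T,P=save(n,n+'_b%d'%(o['time_s']*100))
  k=(P[...,2]>.032)&(P[...,2]<.044)&(abs(P[...,0]-.57)<.09)&(P[...,1]>p[1]+.08)&(P[...,1]<.36)
  nn,l,s,ce=cv2.connectedComponentsWithStats(k.astype('uint8'))
  for i in range(1,nn):
    if s[i,4]>8:print(n,s[i],P[l==i].mean(0).round(3),P[l==i].min(0).round(3),P[l==i].max(0).round(3))
E
python3 bowl.py
```

```text
[0.57761356 0.15276465 0.04036416] op 51.891585583042314 9.018102586269379 [-0.   0.7 -2.1]
wrist [ 109    3  125   65 4136] [0.527 0.246 0.039] [0.505 0.236 0.035] [0.549 0.256 0.041]
scene [465 214   7  12  46] [0.53  0.246 0.039] [0.513 0.238 0.035] [0.547 0.253 0.042]
scene [477 224   7  18  65] [0.574 0.272 0.038] [0.543 0.266 0.033] [0.6   0.28  0.043]
scene [488 230   7   7  28] [0.564 0.3   0.037] [0.552 0.291 0.032] [0.571 0.306 0.043]
scene [489 239   7   5  22] [0.596 0.3   0.037] [0.589 0.293 0.033] [0.603 0.308 0.042]
```

Request:
{"method": "servo_tool", "body": {
  "series": "-0.2 0 0 0 0 0 0; -0.18 0 0 0 0 0 0; -0.16 0 0 0 0 0 0; -0.14 0 0 0 0 0 0; -0.12 0 0 0 0 0 0; -0.11 0 0 0 0 0 0; -0.11 0 0 0 0 0 0; -0.1 0 0 0 0 0 0; -0.09 0 0 0 0 0 0; -0.09 0 0 0 0 0 0; -0.09 0 0 0 0 0 0"
}}

```text
time_s: 8.35
eef_pos: [0.5776, 0.1518, 0.0403]
eef_rot: [-0.0, 0.707, 0.707, -0.0]
wrist_force: [-1.7, 0.2, -2.2]
opening: 0.547
grasp_force: 11.5
```

```bash
python3 bowl.py
```

```text
[0.57759054 0.15180931 0.04033713] op 46.53197701293853 11.450828624401765 [-1.7  0.2 -2.2]
wrist [ 104    0  124   64 4291] [0.524 0.247 0.039] [0.504 0.236 0.035] [0.547 0.256 0.041]
scene [465 213   7  12  48] [0.525 0.245 0.039] [0.504 0.238 0.035] [0.546 0.253 0.042]
scene [477 224   7  19  73] [0.575 0.272 0.038] [0.544 0.266 0.032] [0.604 0.281 0.043]
scene [488 230   7   7  28] [0.567 0.299 0.038] [0.56  0.291 0.032] [0.573 0.306 0.043]
scene [489 238   7   7  25] [0.598 0.3   0.037] [0.577 0.293 0.032] [0.606 0.308 0.042]
```

Request:
{"method": "servo_tool", "body": {
  "series": "-0.08 0 0 0 0 0 0; -0.07 0 0 0 0 0 0; -0.06 0 0 0 0 0 0; -0.05 0 0 0 0 0 0; -0.04 0 0 0 0 0 0; -0.04 0 0 0 0 0 0; -0.04 0 0 0 0 0 0"
}}

```text
time_s: 9.03
eef_pos: [0.5776, 0.1518, 0.0404]
eef_rot: [-0.0, 0.707, 0.707, -0.0]
wrist_force: [-1.9, -0.1, -1.6]
opening: 0.524
grasp_force: 32.8
```

Request:
{"method": "servo_tool", "body": {
  "series": "-0.04 -0.003 0 0 0 0 0; -0.04 -0.008 0 0 0 0 0; -0.04 -0.015 0 0 0 0 0; -0.04 -0.025 0 0 0 0 0; -0.04 -0.035 0 0 0 0 0; -0.04 -0.045 0 0 0 0 0; -0.04 -0.055 0 0 0 0 0; -0.04 -0.065 0 0 0 0 0; -0.04 -0.073 0 0 0 0 0; -0.04 -0.078 0 0 0 0 0; -0.04 -0.08 0 0 0 0 0; -0.04 -0.08 0 0 0 0 0"
}}

```text
time_s: 10.03
eef_pos: [0.5776, 0.0711, 0.0404]
eef_rot: [0.0, 0.707, 0.707, -0.0]
wrist_force: [-0.6, -1.4, -1.9]
opening: 0.53
grasp_force: 32.7
```

```bash
python3 bowl.py
```

```text
[0.57764565 0.07107776 0.04037033] op 45.0615330763788 32.71577632290246 [-0.6 -1.4 -1.9]
wrist [ 105    0  124   78 4675] [0.524 0.165 0.039] [0.505 0.151 0.035] [0.548 0.175 0.041]
scene [429 208  32  31 244] [0.562 0.192 0.038] [0.506 0.151 0.032] [0.608 0.228 0.044]
```

Request:
{"method": "servo_tool", "body": {
  "series": "-0.04 -0.005 0 0 0 0 0; -0.04 -0.013 0 0 0 0 0; -0.04 -0.025 0 0 0 0 0; -0.04 -0.038 0 0 0 0 0; -0.04 -0.051 0 0 0 0 0; -0.04 -0.064 0 0 0 0 0; -0.04 -0.077 0 0 0 0 0; -0.04 -0.09 0 0 0 0 0; -0.04 -0.103 0 0 0 0 0; -0.04 -0.115 0 0 0 0 0; -0.04 -0.122 0 0 0 0 0; -0.04 -0.122 0 0 0 0 0"
}}

```text
time_s: 11.13
eef_pos: [0.5777, -0.0523, 0.0405]
eef_rot: [0.0, 0.708, 0.706, -0.0]
wrist_force: [-0.4, -1.0, -1.8]
opening: 0.527
grasp_force: 32.7
```

```bash
python3 bowl.py
```

```text
[ 0.57774499 -0.05225642  0.04046151] op 44.76776793779944 32.71377634102464 [-0.4 -1.  -1.8]
wrist [ 105    0  124   79 4679] [0.524 0.042 0.039] [0.506 0.028 0.035] [0.548 0.052 0.042]
scene [380 200  29  31 242] [0.565 0.072 0.038] [0.505 0.029 0.032] [0.608 0.107 0.044]
```

Request:
{"method": "servo_tool", "body": {
  "series": "-0.06 0 0 0.001 0 0 0; -0.08 0 0 0.001 0 0 0; -0.11 0 0 0.001 0 0 0; -0.14 0 0 0.001 0 0 0; -0.17 0 0 0.001 0 0 0; -0.2 0 0 0.001 0 0 0; -0.23 0 0 0.001 0 0 0; -0.24 0 0 0.001 0 0 0; -0.24 0 0 0.001 0 0 0"
}}

```text
time_s: 11.98
eef_pos: [0.5776, -0.0502, 0.0394]
eef_rot: [-0.0, 0.707, 0.707, -0.0]
wrist_force: [-0.1, 0.3, -2.0]
opening: 0.618
grasp_force: 8.8
```

Request:
{"method": "servo_tool", "body": {
  "series": "-0.24 -0.005 0.002 0 0 0 0; -0.24 -0.012 0.002 0 0 0 0; -0.24 -0.02 0.002 0 0 0 0; -0.24 -0.03 0.002 0 0 0 0; -0.24 -0.04 0.002 0 0 0 0; -0.24 -0.05 0.002 0 0 0 0; -0.24 -0.06 0.002 0 0 0 0; -0.24 -0.07 0.002 0 0 0 0; -0.24 -0.08 0.002 0 0 0 0; -0.24 -0.09 0.002 0 0 0 0; -0.24 -0.09 0.002 0 0 0 0"
}}

```text
time_s: 12.9
eef_pos: [0.5798, -0.1426, 0.0396]
eef_rot: [0.001, 0.708, 0.706, -0.0]
wrist_force: [0.6, 0.2, -1.2]
opening: 0.617
grasp_force: 8.8
```

```bash
python3 bowl.py
```

```text
[ 0.57983684 -0.14258977  0.03957819] op 52.469827536000615 8.804568350315094 [ 0.6  0.2 -1.2]
scene [380 200  30  31 238] [0.564 0.072 0.038] [0.503 0.029 0.032] [0.606 0.108 0.043]
```

Request:
{"method": "servo_tool", "body": {
  "series": "-0.24 -0.01 0 0 0 0 0; -0.24 -0.02 0 0 0 0 0; -0.24 -0.035 0 0 0 0 0; -0.24 -0.05 0 0.001 0 0 0; -0.24 -0.05 0 0.002 0 0 0; -0.24 -0.05 0 0.002 0 0 0; -0.4 -0.05 0 0.002 0 0 0; -0.6 -0.05 0 0.002 0 0 0; -0.8 -0.05 0 0.002 0 0 0; -1 -0.05 0 0.002 0 0 0; -1 -0.05 0 0.002 0 0 0; -1 -0.05 0 0.002 0 0 0"
}}

```text
time_s: 14.0
eef_pos: [0.5796, -0.1899, 0.0375]
eef_rot: [0.0, 0.707, 0.707, 0.0]
wrist_force: [0.1, -0.5, 0.4]
opening: 0.999
grasp_force: 0.0
```

Request:
{"method": "servo_tool", "body": {
  "series": "-1 0 0 -0.01 0 0 0; -1 0 0 -0.03 0 0 0; -1 0 0 -0.06 0 0 0; -1 0 0 -0.1 0 0 0; -1 0.05 0 -0.14 0 0 0; -1 0.1 0 -0.18 0 0 0; -1 0.14 0 -0.18 0 0 0; -1 0.18 0 -0.18 0 0 0; -1 0.22 0 -0.18 0 0 0; -1 0.22 0 -0.18 0 0 0; -1 0.22 0 -0.18 0 0 0"
}}

```text
time_s: 14.92
eef_pos: [0.5794, 0.0358, 0.2193]
eef_rot: [0.0, 0.705, 0.709, 0.002]
wrist_force: [0.7, -0.2, 0.1]
opening: 0.997
grasp_force: 0.0
```

Run:
```python
from h import *
p,r,o=tp();print(p,o['wrist_force'])
c,f,T,P=save('wrist','w9')
k=(P[...,2]>.030)&(P[...,2]<.046)&(abs(P[...,0]-.57)<.1)&(P[...,1]>.0)&(P[...,1]<.15)
n,l,s,ce=cv2.connectedComponentsWithStats(k.astype('uint8'))
for i in range(1,n):
    if s[i,4]>30:
        Q=P[l==i];print(s[i],Q.mean(0).round(3),Q.min(0).round(3),Q.max(0).round(3))
        if Q[:,0].max()>.595:
            C=Q[Q[:,0]>.575,:2]; # rim points right side: circle fit
            (x,y),rad=cv2.minEnclosingCircle((Q[(Q[:,0]>.56)][:,:2]*1000).astype(np.float32));print('circ',x,y,rad)
            H=Q[Q[:,0]<.55][:,:2];print('handle ctr',H.mean(0),H.min(0))
k=(P[...,2]>.01)&(P[...,2]<.06)&(P[...,1]<-.02);print('reacher',np.nanmax(P[k],0) if k.any() else None)
```

```text
[0.57938496 0.03576352 0.2193211 ] [ 0.74019358 -0.18907991  0.13239985]
[ 242   94  108   88 1764] [0.554 0.068 0.039] [0.506 0.031 0.03 ] [0.605 0.11  0.042]
circ 579.357421875 84.89559173583984 27.73766326904297
handle ctr [0.52962424 0.05085388] [0.5060088  0.03068098]
reacher [ 0.81152775 -0.02001955  0.0599979 ]
```

View pics/w9.png

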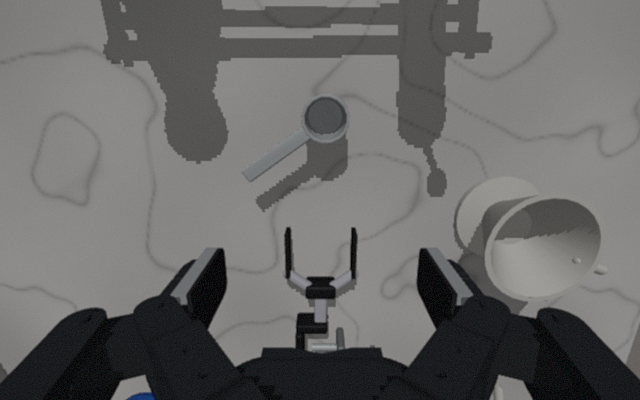

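The scoop stands free with its bowl at (325,118) and its handle running to (248,175). The reacher lies separately with its jaws open at (320,260).

Run:
```python
from h import *
go([.583,.088,.036],down(34.8))
```

```text
shift [0.0549 0.0035 0.1828] turn [ 0.1 -0.1 55.5]
```

Request:
{"method": "servo_tool", "body": {
  "series": "-1 0.01 0 0.01 0 0 7; -1 0.02 0 0.02 0 0 14; -1 0.03 0 0.03 0 0 21; -1 0.04 0.002 0.04 0 0 28; -1 0.05 0.003 0.05 0 0 35; -1 0.053 0.003 0.06 0 0 42; -1 0.053 0.003 0.07 0 0 49; -1 0.053 0.003 0.08 0 0 55; -1 0.053 0.003 0.1 0 0 55; -1 0.053 0.003 0.115 0 0 55; -1 0.053 0.003 0.12 0 0 55; -1 0.053 0.003 0.12 0 0 55"
}}

```text
time_s: 15.97
eef_pos: [0.5816, 0.0819, 0.096]
eef_rot: [-0.0, 0.954, 0.3, -0.002]
wrist_force: [-0.7, 0.6, 0.1]
opening: 1.004
grasp_force: 0.0
```

Run:
```python
from h import *
go([.583,.088,.036],down(34.8))
```

```text
shift [ 0.0048 -0.0041  0.06  ] turn [-0.1  0.2  0.1]
```

Request:
{"method": "servo_tool", "body": {
  "series": "-1 0.005 -0.004 0.01 0 0 0; -1 0.005 -0.004 0.025 0 0 0; -1 0.005 -0.004 0.04 0 0 0; -1 0.005 -0.004 0.052 0 0 0; -1 0.005 -0.004 0.059 0 0 0; -1 0.005 -0.004 0.06 0 0 0; -0.7 0.005 -0.004 0.06 0 0 0; -0.4 0.005 -0.004 0.06 0 0 0; -0.2 0.005 -0.004 0.06 0 0 0; -0.1 0.005 -0.004 0.06 0 0 0; -0.05 0.005 -0.004 0.06 0 0 0; -0.02 0.005 -0.004 0.06 0 0 0"
}}

```text
time_s: 16.97
eef_pos: [0.5848, 0.0892, 0.0382]
eef_rot: [-0.0, 0.954, 0.301, 0.0]
wrist_force: [-1.2, 1.3, 3.2]
opening: 0.514
grasp_force: 9.4
```

Request:
{"method": "servo_tool", "body": {
  "series": "0 0 0 0 0 0 0; 0.03 0 0 0 0 0 0; 0.06 0 0 0 0 0 0; 0.08 0 0 0 0 0 0; 0.08 0 0 0 0 0 0"
}}

```text
time_s: 17.38
eef_pos: [0.5848, 0.0892, 0.0385]
eef_rot: [-0.0, 0.954, 0.301, 0.0]
wrist_force: [-3.0, 0.9, 7.5]
opening: 0.493
grasp_force: 59.5
```

Request:
{"method": "servo_tool", "body": {
  "series": "0.08 0 0 -0.005 0 0 0; 0.08 0 0 -0.02 0 0 0; 0.08 0 0 -0.04 0 0 0; 0.08 0 0 -0.065 0 0 0; 0.08 0 0 -0.09 0 0 0; 0.08 0 0 -0.1 0 0 0; 0.08 0 0 -0.1 0 0 0"
}}

```text
time_s: 17.97
eef_pos: [0.5865, 0.0888, 0.1405]
eef_rot: [0.001, 0.954, 0.301, 0.003]
wrist_force: [0.8, -0.7, -0.9]
opening: 0.487
grasp_force: 60.8
```

Run:
```python
from h import *
p,r,o=tp();print(p,o['grasp_force'],o['opening'],o['wrist_force'])
c,f,T,P=save('top','t10')
hsv=cv2.cvtColor(c['img'],cv2.COLOR_RGB2HSV)
m=cv2.inRange(hsv,(100,120,60),(130,255,255));n,l,s,ce=cv2.connectedComponentsWithStats(m)
for i in range(1,n):
    if s[i,4]>300:(a,b),q=cv2.minEnclosingCircle(np.argwhere(l==i)[:,::-1].astype(np.float32));print(s[i],ce[i],plane(c,f,T,*ce[i],.012),plane(c,f,T,a,b,.012),q)
go([.5375,-.374,p[2]],down(34.8))
```

```text
[0.58647026 0.08882329 0.14048091] 60.84671490127221 0.48728472886510116 [ 0.78030018 -0.72861235 -0.90922445]
[ 377  192   38   38 1070] [395.97943925 209.87757009] [ 0.53584749 -0.36606541  0.012     ] [ 0.53514119 -0.36426159  0.012     ] 19.386436462402344
[365 257  29  29 654] [379.38379205 271.14373089] [ 0.3507451  -0.31091987  0.012     ] [ 0.35014582 -0.3092144   0.012     ] 14.826506614685059
shift [-0.3045  0.3518 -0.0022] turn [ 0.1 -0.1  0.2]
```

Request:
{"method": "servo_tool", "body": {
  "series": "0.08 -0.01 0.012 0 0 0 0; 0.08 -0.03 0.035 0 0 0 0; 0.08 -0.05 0.058 0 0 0 0; 0.08 -0.07 0.081 0 0 0 0; 0.08 -0.09 0.104 0 0 0 0; 0.08 -0.11 0.127 0 0 0 0; 0.08 -0.13 0.15 0 0 0 0; 0.08 -0.15 0.173 0 0 0 0; 0.08 -0.17 0.196 0 0 0 0; 0.08 -0.185 0.214 0 0 0 0; 0.08 -0.19 0.22 0 0 0 0; 0.08 -0.19 0.22 0 0 0 0"
}}

```text
time_s: 19.02
eef_pos: [0.5537, -0.2017, 0.1353]
eef_rot: [-0.001, 0.954, 0.299, -0.001]
wrist_force: [-0.5, 0.2, -1.0]
opening: 0.492
grasp_force: 60.9
```

```bash
cat > lid.py <<'E'
from h import *
p,r,o=tp();print(p,o['grasp_force'])
c,f,T,P=save('wrist','wl%d'%(o['time_s']*100))
hsv=cv2.cvtColor(c['img'],cv2.COLOR_RGB2HSV)
m=cv2.inRange(hsv,(100,120,40),(130,255,255));n,l,s,ce=cv2.connectedComponentsWithStats(m)
for i in range(1,n):
    if s[i,4]>300:
        Q=np.array([plane(c,f,T,u,v,.012) for v,u in np.argwhere(l==i)[::3]]);(a,b),q=cv2.minEnclosingCircle((Q[:,:2]*1000).astype(np.float32));print(s[i],'lid',a,b,q)
go([.5375,-.374,p[2]],down(34.8))
E
python3 lid.py
```

```text
[ 0.55366461 -0.20174861  0.13533105] 60.88537565432489
[ 411  245  137   88 6132] lid 550.75537109375 -366.8318786621094 64.08797454833984
shift [-1.128e-01  1.332e-01 -1.000e-04] turn [-0.2  0.1  0.1]
```

Run:
```python
from h import *
for fn in('wl1902','scene1','top1','t10'):
    d=np.load('pics/%s.npz'%fn);c={'cx':d['cx'],'cy':d['cy']}
    m=cv2.inRange(cv2.cvtColor(d['img'],cv2.COLOR_RGB2HSV),(100,120,30),(130,255,255));n,l,s,ce=cv2.connectedComponentsWithStats(m);i=1+s[1:,4].argmax()
    Q=np.array([plane(c,d['f'],d['T'],u,v,.014)[:2] for v,u in np.argwhere(l==i)])*1000
    print(fn,s[i],Q.min(0).round(),Q.max(0).round(),(Q.min(0)+Q.max(0))/2, (Q@[.7,.7]).min(),(Q@[.7,.7]).max(),(Q@[.7,-.7]).min(),(Q@[.7,-.7]).max())
```

```text
Traceback (most recent call last):
FileNotFoundError: [Errno 2] No such file or directory: 'pics/wl1902.npz'
```

Run:
```python
from h import *
import glob
for fn in glob.glob('pics/wl*.npz')+['pics/scene1.npz','pics/top1.npz','pics/t10.npz']:
    d=np.load(fn);c={'cx':d['cx'],'cy':d['cy']}
    m=cv2.inRange(cv2.cvtColor(d['img'],cv2.COLOR_RGB2HSV),(100,120,30),(130,255,255));n,l,s,ce=cv2.connectedComponentsWithStats(m);i=1+s[1:,4].argmax()
    Q=np.array([plane(c,d['f'],d['T'],u,v,.014)[:2] for v,u in np.argwhere(l==i)])*1000
    a,b=Q@[.7071,.7071],Q@[.7071,-.7071]
    print(fn,s[i],Q.min(0).round(),Q.max(0).round(),(Q.min(0)+Q.max(0))/2,'diag',np.ptp(a).round(),np.ptp(b).round())
```

```text
pics/wl1901.npz [ 411  245  137   88 6133] [ 534. -429.] [ 603. -302.] [ 568.7461539  -365.17622244] diag 96.0 111.0
pics/scene1.npz [206 179  47  27 977] [ 479. -432.] [ 606. -308.] [ 542.2426171  -369.91828431] diag 128.0 121.0
pics/top1.npz [ 377  189   42   42 1385] [ 474. -433.] [ 600. -307.] [ 537.12058971 -370.33351114] diag 127.0 126.0
pics/t10.npz [ 377  189   42   42 1369] [ 474. -433.] [ 600. -307.] [ 537.12058971 -370.20389736] diag 127.0 126.0
```

Request:
{"method": "servo_tool", "body": {
  "series": "0.08 -0.01 0.012 0 0 0 0; 0.08 -0.025 0.03 0 0 0 0; 0.08 -0.045 0.053 0 0 0 0; 0.08 -0.065 0.077 0 0 0 0; 0.08 -0.085 0.1 0 0 0 0; 0.08 -0.1 0.118 0 0 0 0; 0.08 -0.1095 0.1295 0.01 0 0 0; 0.08 -0.1095 0.1295 0.03 0 0 0; 0.08 -0.1095 0.1295 0.05 0 0 0; 0.08 -0.1095 0.1295 0.065 0 0 0; 0.08 -0.1095 0.1295 0.07 0 0 0; 0.08 -0.1095 0.1295 0.07 0 0 0"
}}

```text
time_s: 20.07
eef_pos: [0.5387, -0.3672, 0.065]
eef_rot: [-0.002, 0.954, 0.301, -0.001]
wrist_force: [-0.5, 0.3, -0.7]
opening: 0.491
grasp_force: 60.9
```

Run:
```python
from h import *
go([.538,-.369,.043],down(34.8));p,r,o=tp();print(p,o['grasp_force'],o['wrist_force'])
```

```text
shift [-0.0016  0.0011  0.022 ] turn [-0.2  0.   0.3]
[ 0.53872738 -0.3672446   0.06504087] 60.9192811511457 [-0.49293047  0.3079365  -0.68557718]
```

Request:
{"method": "servo_tool", "body": {
  "series": "0.08 -0.001 0.001 0.008 0 0 0; 0.08 -0.001 0.001 0.015 0 0 0; 0.08 -0.001 0.001 0.019 0 0 0; 0.08 -0.001 0.001 0.0215 0 0 0; 0.08 -0.001 0.001 0.0225 0 0 0; 0.08 -0.001 0.001 0.0225 0 0 0; 0.08 -0.001 0.001 0.0225 0 0 0"
}}

```text
time_s: 20.65
eef_pos: [0.5394, -0.3707, 0.0452]
eef_rot: [0.0, 0.954, 0.301, 0.0]
wrist_force: [0.5, -0.3, -0.9]
opening: 0.489
grasp_force: 60.9
```

Request:
{"method": "servo_tool", "body": {
  "series": "0.08 0 0 0.001 0 0 0; 0.08 0 0 0.002 0 0 0; 0.08 0 0 0.003 0 0 0; 0.08 0 0 0.003 0 0 0; 0.08 0 0 0.003 0 0 0"
}}

```text
time_s: 21.07
eef_pos: [0.5394, -0.3707, 0.0426]
eef_rot: [0.0, 0.954, 0.301, 0.0]
wrist_force: [-1.8, 2.3, 4.1]
opening: 0.492
grasp_force: 61.4
```

Contact with the lid floor. I release slowly and rise.

Request:
{"method": "servo_tool", "body": {
  "series": "0.04 0 0 0 0 0 0; 0.01 0 0 0 0 0 0; -0.02 0 0 0 0 0 0; -0.06 0 0 0 0 0 0; -0.12 0 0 0 0 0 0; -0.2 0 0 0 0 0 0; -0.35 0 0 0 0 0 0; -0.5 0 0 0 0 0 0; -0.5 0 0 0 0 0 0; -0.5 0 0 -0.005 0 0 0; -0.5 0 0 -0.02 0 0 0; -0.5 0 0 -0.045 0 0 0"
}}

```text
time_s: 22.07
eef_pos: [0.5378, -0.3691, 0.0854]
eef_rot: [-0.002, 0.954, 0.301, -0.001]
wrist_force: [0.7, -0.4, -0.1]
opening: 0.753
grasp_force: 0.0
```

Request:
{"method": "servo_tool", "body": {
  "series": "-0.5 0 0 -0.03 0 0 0; -0.5 0 0 -0.06 0 0 0; -0.5 -0.04 0 -0.09 0 0 0; -0.5 -0.08 0 -0.12 0 0 0; -0.5 -0.12 0 -0.15 0 0 0; -0.5 -0.15 0 -0.17 0 0 0; -0.5 -0.15 0 -0.17 0 0 0; -0.5 -0.15 0 -0.17 0 0 0"
}}

```text
time_s: 22.73
eef_pos: [0.4145, -0.4605, 0.2629]
eef_rot: [0.004, 0.954, 0.299, 0.0]
wrist_force: [0.3, -1.3, 0.9]
opening: 0.746
grasp_force: 0.0
```

Run:
```python
from h import *
p,r,o=tp();print(p,o['time_s'],o['wrist_force'])
for n in('wrist','top','scene'):
    c,f,T,P=save(n,n+'_end')
    k=(P[...,2]>.034)&(P[...,2]<.055)&(abs(P[...,0]-.53)<.13)&(abs(P[...,1]+.37)<.13)
    nn,l,s,ce=cv2.connectedComponentsWithStats(k.astype('uint8'))
    for i in range(1,nn):
        if s[i,4]>20:Q=P[l==i];print(n,s[i],Q.min(0).round(3),Q.max(0).round(3),'z95',np.percentile(Q[:,2],[5,50,95]).round(4))
    m=cv2.inRange(cv2.cvtColor(c['img'],cv2.COLOR_RGB2HSV),(100,120,30),(130,255,255));a,l,s,ce=cv2.connectedComponentsWithStats(m);i=1+s[1:,4].argmax()
    Q=np.array([plane(c,f,T,u,v,.014)[:2] for v,u in np.argwhere(l==i)])*1000;print(n,'lid',Q.min(0).round(),Q.max(0).round())
    k=(P[...,2]>.01)&(P[...,2]<.06)&(P[...,1]<-.0)&(P[...,1]>-.25)&(abs(P[...,0]-.58)<.06);
    if k.any():print(n,'reacher',P[k].min(0).round(3),P[k].max(0).round(3))
im=np.hstack([cv2.resize(cv2.imread('pics/wrist_end.png'),(400,250)),cv2.resize(cv2.imread('pics/scene_end.png'),(400,250))]);im=np.vstack([im,cv2.resize(cv2.imread('pics/top_end.png')[100:300,110:510],(800,340))[:340]])
cv2.imwrite('pics/end.png',im)
```

```text
[ 0.41448332 -0.4604773   0.26285649] 22.7333 [ 0.30648297 -1.32927248  0.886222  ]
wrist [ 293    0   48  109 1436] [ 0.46  -0.43   0.034] [ 0.553 -0.352  0.046] z95 [0.0408 0.0429 0.0444]
wrist lid [ 310. -355.] [ 397. -267.]
top [392 203  28  33 178] [ 0.459 -0.428  0.034] [ 0.555 -0.349  0.052] z95 [0.0369 0.0438 0.0478]
top lid [ 474. -433.] [ 600. -307.]
top reacher [ 0.537 -0.228  0.011] [ 0.616 -0.029  0.048]
scene [219 164  18  25 204] [ 0.463 -0.43   0.034] [ 0.563 -0.35   0.049] z95 [0.035  0.0434 0.0472]
scene lid [ 480. -433.] [ 606. -309.]
scene reacher [ 0.54  -0.231  0.01 ] [ 0.622 -0.03   0.045]
```

```bash
python3 -c "
from bench import ctrl
print(ctrl.hand_in())"
```

```text
the job is handed in; nothing more can be done
None
```

I drew the scoop out in the reacher's closed jaws, then set it down upright with the gripper within about 5 mm of the middle of the large blue lid. The reacher is let go and lying flat, about 25 cm clear of the shelf. The job is handed in at about 23 s; I did not re-measure the carafe, filter holder and mug at the end.

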